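Clamp a tonearm pillar in a V-block against its end stop

ROBOT

A 7-joint arm with a two-finger parallel gripper is mounted at the origin on the work surface. World frame = base frame: x ahead of the robot, y to its left, z up, the work surface at z = 0. Lengths are in m, angles in rad, forces in N, time in s.
With the tool pointing down it reaches from about 0.425 to 0.875 m from the base axis. Payload 4.7 kg.
Tool frame: the origin (TCP) lies at the centre of the arm's flange, where the gripper is bolted on; the fingertips stand 173 mm ahead of it and the grasp point (between the pads) lies 155 mm ahead of it (env.grip_depth is the distance from the TCP to the grasp point, in m); z points along the fingers, y is the line along which they close (so a half turn about z gives the same grasp; the last joint's range is limited). The gripper opens to 85 mm and grips with 20 to 120 N. Pads are 22 mm wide; open, the fingers measure 114 mm over their backs; the gripper's body (76 mm by 85 mm) begins 54 mm behind the grasp point. The pads swing forward as they close: fully open they stand 13 mm farther back than shut.
Start: joints at [-1.115, 0.321, -0.07, 1.45, 0.023, 1.371, -0.057], TCP at [0.278, 0.588, 0.405] pointing down, gripper open.
Joint ranges: [-2.86, 2.86], [-0.3, 2.09], [-1.38, 1.24], [0.06, 2.45], [-1.56, 4.7], [0.09, 2.05], [-2.69, 2.69]. Speed limits (rad/s): [2.57, 2.57, 3.14, 3.14, 3.14, 3.14, 3.14].

INTERFACE

Orientations are given as a unit quaternion [x, y, z, w].
In Python, from plant import env, viewer, ticket gives the robot as it stands.
- The arm moves only by the tool send_rows, never from a script. Its argument "targets" is one flat list of numbers, 7 for each row, row after row: the shift along the tool's x, y, z in m, then the turn, a rotation vector about the tool's x, y, z in degrees, then the opening, from 0 (shut) to 1 (fully open). In form: [x, y, z, rx, ry, rz, jaw, x, y, z, rx, ry, rz, jaw, ...]. A call has 1 to 8 rows; each row shifts and turns the commanded pose from where the row before left it, along the tool's axes as they then stand; what a row does not reach is not made up. A row lasts 1/10 s, in which the tool goes at most 50 mm and 8.59 degrees, less where a joint would pass 70% of its speed; a pose out of reach is approached as far as the arm can. A call with a gripper value outside its range is refused whole. The fingers move at their own pace and stop on an object; "grip_force" is the grip in N (left out, the last holds). Time passes only in rows, so rows that do not move let the fingers close. It gives the time, the measured TCP pose, the force, the opening and the grip force at its end, in the units of the state.
- env.read_state(): the state, without advancing time (a new reading comes with each control period).
- viewer.grab_frame(name): name is "scene" or "top" or "wrist"; returns a dict with "color" (400x640x3 uint8, blue, green, red), "camera_matrix" (3x3 intrinsics, pixels), "rvec" (rotation vector, rad) and "tvec" (3), from world to camera coordinates, as OpenCV has them. Camera axes: x right, y down, z forward; pixel columns grow to the right and rows downward; lengths in m; the calibration is good to about 2 mm. A picture is of the moment at which its call begins. There is no depth.
- ticket.job_done(): hands the job in; it is judged then, once.
The state is a dict: "clock": time; "joints": joint angles; "qvel": joint speeds; "joint_efforts": joint torques, N m; "ee_pos": TCP position; "tool_rot": TCP orientation; "force": force on the tool from outside, world axes, zero at the start; "torque": the same for the moment, N m; "grip_width": finger opening in m; "finger_force": force on a finger pad.
Only numpy, scipy, OpenCV 4.12 (cv2) and the standard library are available. Lean on these libraries where they do the work, as an engineer would, in place of code of your own. Each camera call takes 0.05 s, during which the arm holds its last target. There are 200 camera calls.

TASK

Lift the aluminium pillar out of its wooden cradle, lower it gently into the open groove of the V-block in front of the bridge without forcing or dropping it, and let go so that it centres itself. Then push it along the groove from behind, under the bridge, until you feel it bear lightly against the brass end stop, and press the red clamp button down until the pad grips the pillar firmly but without bruising it. Leave the pillar clamped there, let go of everything, and do not disturb the other parts on the desk.

Things in the scene. Friction and masses are not known exactly. Their poses are not given: they have to be found in the camera images.
- pillar: Workpiece: bare aluminium tonearm pillar, a plain solid cylinder 28 mm in diameter, 80 mm long, a thin black band near each end; 0.10 to 0.19 kg. Origin at its centre, x along its axis (both ends alike; it may roll about x). At the start it lies in the cradle. Soft: do not let it fall more than 4 mm or press it into the groove with over 25 N.
- cradle: Fixed wooden cradle, base 100 x 60 x 4 mm, origin under its centre on the desk. Two pale saddles (12 mm thick, at x = -32 and +32 mm, 52 mm wide, lips 26 mm above the desk) carry the pillar along the cradle's x, its axis 32 mm above the desk. The 52 mm between the saddles are open for fingers down to the base.
- vblock: Fixed steel V-block, 210 mm long (x), 44 mm wide (y), top face at z = 30 mm. Origin amid its underside, z up; below it a grey 216 x 86 mm levelling plate, 2 to 11 mm high. A 90 degree V-groove runs along x over its full length: 24 mm wide at the top, 12 mm deep. A seated 28 mm round has its axis at y = 0, z = 37.8 mm. The pillar goes in at x < 35 mm and slides to +x.
- bridge (a point): Middle of the top of the blue bridge that is fixed on the V-block and carries the clamp: at x = 45 mm, y = 0, z = 70 mm of the V-block. The bridge covers x = 35 to 55 mm; underside at z = 62 mm, posts at y = +-26 to 34 mm.
- stop: Fixed brass end stop: plate 8 mm thick, 44 mm wide, 26 mm high across the top of the V-block beyond the bridge, 60 to 90 mm along its x, axes as the V-block's. Origin at the foot of its face towards the pillar, z = 30 mm of the V-block. The pillar's end must bear on it with 2 N or more for 0.1 s; above 15 N the delicate stop is spoilt. Sliding the pillar in the groove takes 0.5 to 2.5 N.
- clamp: Push-down clamp in the bridge: black rubber pad 16 mm in diameter below, red button above. Origin at the centre of the pad's underside, z up. Starts fully up (z = 60 mm of the V-block), slides down up to 12 mm, meets a seated pillar after 8.2 mm. No spring: the slide takes about 3 N to move and stays where left. Beyond that, press the pillar with 4 N or more for 0.1 s; above 18 N dents it.
- button (a point): Centre of the top of the clamp's red round button, 26 mm in diameter, 34 mm above the clamp's origin; moves with the clamp.
- knob: Bystander: red bakelite knob 36 mm across, 20 mm high, origin under its centre.
- corner: Bystander: aluminium chassis corner, about 45 x 42 x 25 mm, origin under its centre.
- lens: Bystander: amber glass pilot lamp lens, 24 mm across, 18 mm high, origin under its centre.
- standoff: Bystander: round steel standoff standing upright, 16 mm across, 25 mm high, origin under its centre.
Not all that is in view belongs to the job. What is shaped like the pillar but blue, orange or turquoise is not meant.

How it is judged:
By the outcome, as a careful person would: the job done as asked, in the order asked, and still so for the second after the job is handed in, with the robot touching nothing.
It also fails if it takes over 72 s, if anything falls off the work surface, if the arm or the gripper's body presses on something with over 40 N, if the wrist force passes 120 N, or if a joint passes its speed limit or range.

## Working session

There is one attempt and no reset: what is moved stays moved. The work goes in short steps, Python scripts to look and compute and a tool call to move; the robot and the scene stay as the last step left them, time stands still between calls to the robot, and variables do not carry over. Pictures are saved under pics/ and viewed, at most 10 in all, crops included, and the job is handed in when it is done.

Besides the shell and the picture viewer there is one more tool, called after ">>>" as name(argument=value, ...), one argument or row to a line, values as JSON. send_rows: Moves the arm, as the interface text tells. Its arguments: {"type":"object","properties":{"targets":{"type":"array","items":{"type":"number"}},"grip_force":{"type":"number"}},"required":["targets"]}

```bash
mkdir -p pics; ls
cat > h.py <<'E'
import numpy as np, cv2, pickle
from plant import env, viewer, ticket
from scipy.spatial.transform import Rotation as R
def grab(n,save):
    f=viewer.grab_frame(n); cv2.imwrite(f'pics/{save}.png',f['color']); pickle.dump(f,open(f'pics/{save}.pkl','wb')); return f
def ray(f,uv,z):
    K=np.array(f['camera_matrix']);Rm=cv2.Rodrigues(np.array(f['rvec'],float))[0];t=np.array(f['tvec'],float).ravel()
    uv=np.atleast_2d(uv); d=np.c_[uv,np.ones(len(uv))]@np.linalg.inv(K).T@Rm; c=-Rm.T@t
    return c+d*((z-c[2])/d[:,2])[:,None]
def proj(f,P):
    return cv2.projectPoints(np.array(P,float),np.array(f['rvec'],float),np.array(f['tvec'],float),np.array(f['camera_matrix'],float),None)[0].reshape(-1,2)
E
python3 - <<'E'
from h import *
for n in('top','scene'):
    f=grab(n,n+'0'); Rm=cv2.Rodrigues(np.array(f['rvec'],float))[0]; print(n,-Rm.T@np.array(f['tvec']).ravel())
s=env.read_state();print(s['ee_pos'],s['tool_rot'],s['force'],s['clock'])
E
```

```text
pics
top [ 0.44501283 -0.04366934  1.07758514]
scene [0.79948856 0.35717757 0.84286485]
[0.27788264 0.58740292 0.40372279] [ 2.19090133e-01  9.75704235e-01 -8.60423357e-04 -1.35630017e-04] [-0.44089904 -0.5393407  -0.64632692] 0.1
```

View pics/top0.png

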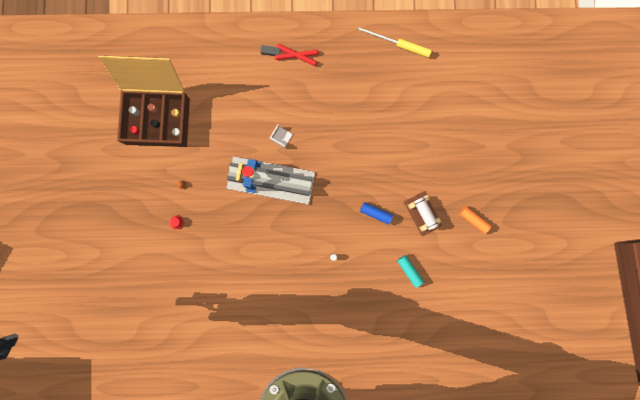

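View pics/scene0.png

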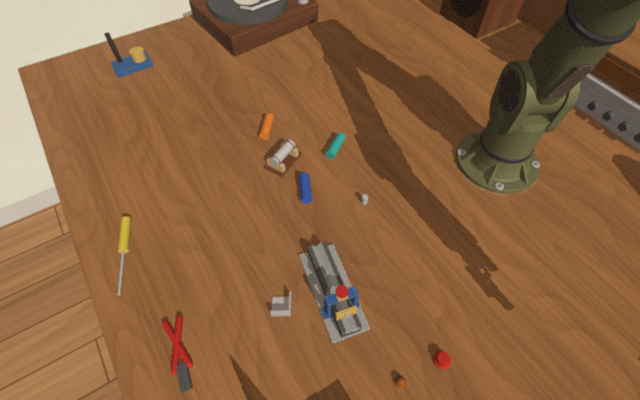

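The top view shows the cradle with the pillar near (424,213) and the V-block near (272,180), with its stop end at the left near (240,172). I'll enlarge both.

Run:
```python
from h import *
im=cv2.imread('pics/top0.png'); sc=cv2.imread('pics/scene0.png')
a=cv2.resize(im[145:215,220:325],None,fx=7,fy=7,interpolation=2)[:,:735]
cv2.imwrite('pics/c1.png',a)
b=cv2.resize(im[185:245,395:450],None,fx=8,fy=8,interpolation=2)
c=cv2.resize(sc[235:345,290:375],None,fx=4.364,fy=4.364,interpolation=2)
cv2.imwrite('pics/c2.png',np.hstack([b,c[:480,:360]]));print(a.shape,b.shape,c.shape)
f=pickle.load(open('pics/top0.pkl','rb'));print(ray(f,[[424,213],[272,180],[240,172]],0.03))
```

```text
(490, 735, 3) (480, 440, 3) (480, 371, 3)
[[ 0.49535745 -0.31553742  0.03      ]
 [ 0.58600376  0.0663184   0.03      ]
 [ 0.60780406  0.1468403   0.03      ]]
```

View pics/c1.png

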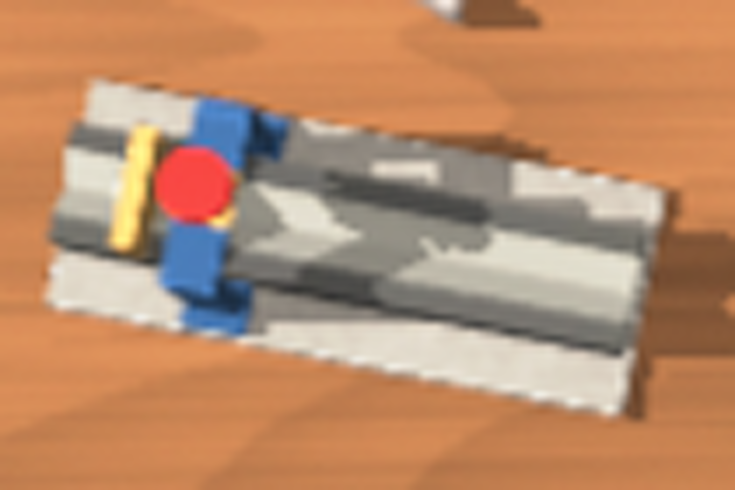

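View pics/c2.png

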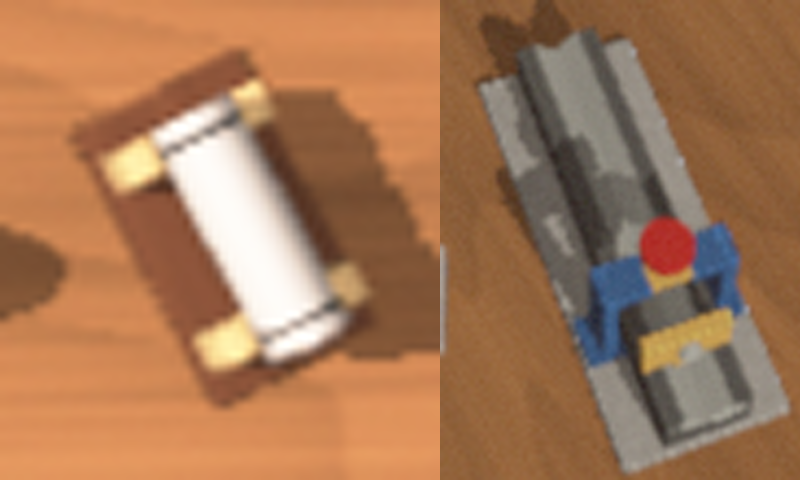

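```bash
cat > fit.py <<'E'
from h import *
from scipy.optimize import least_squares
def fit(obs,p0,free_z=True,prior=None):
    # obs: list of (frame, pts_local Nx3, pix Nx2); p=[x,y,z,yaw]
    def res(p):
        q=np.array(p); 
        Rz=R.from_euler('z',q[3]).as_matrix()
        r=np.concatenate([(proj(f,np.array(L)@Rz.T+q[:3])-np.array(u)).ravel() for f,L,u in obs])
        return np.r_[r,([] if free_z else [(q[2]-p0[2])*1e6])]
    s=least_squares(res,p0,loss='soft_l1'); return s.x,res(s.x)
E
python3 - <<'E'
from fit import *
T=pickle.load(open('pics/top0.pkl','rb'));S=pickle.load(open('pics/scene0.pkl','rb'))
m=1e-3
c1=lambda p:(np.array(p)+.5)/7-.5+[220,145]
c2=lambda p:(np.array(p)+.5)/8-.5+[395,185]
c3=lambda p:(np.array(p)-[440,0]+.5)/4.364-.5+[290,235]
# local: +x to stop (image left), +y ... left of +x: image-left = world +y, so local +y ~ -world x = image down
Lp=np.array([[108,-43,0],[-108,-43,0],[-108,43,0],[108,43,0],[-105,-22,30],[-105,22,30],[45,0,94]])*m
ut=c1([[95,78],[667,188],[622,413],[48,305],[652,222],[618,353],[194,184]])
# scene: plate corners far-left(482,82), far-right(632,40), near-right(788,408), near-left(625,472)
Ls=np.array([[-108,-43,0],[-108,43,0],[108,43,0],[108,-43,0],[-105,-22,30],[-105,22,30],[45,0,94]])*m
us=c3([[482,84],[632,40],[788,408],[625,472],[520,48],[592,30],[668,247]])
p0=[.586,.066,.008,1.75]
for o in([(T,Lp,ut)],[(S,Ls,us)],[(T,Lp,ut),(S,Ls,us)]):
    x,r=fit(o,p0);print(x.round(4),r.round(1))
Lc=np.array([[50,-30,4],[50,30,4],[-50,30,4],[-50,-30,4]])*m
uc=c2([[245,48],[72,135],[215,406],[375,318]])
x,r=fit([(T,Lc,uc)],[.495,-.315,0,.4],False);print(x.round(4),r.round(1))
print(ray(T,c2([[200,120],[305,338]]),.04))
E
```

```text
[0.5905 0.0725 0.0046 1.3636] [-0.1 -0.  -0.1 -0.2  0.1  0.1 -0.2 -0.1 -0.7  1.   0.8 -0.6  0.3 -0.1]
[0.5883 0.0733 0.0023 1.351 ] [-0.1  0.6 -0.2 -0.2  0.4  0.3 -0.5 -0.3 -0.3  1.   1.2 -0.5 -0.1 -0.5]
[0.5896 0.0733 0.0041 1.3573] [-0.2  0.1 -0.3  0.5 -0.4  0.7 -0.5 -0.  -1.   1.7  0.4  0.  -0.   0.2
 -0.9  0.6 -1.  -0.4  0.3  0.1 -0.6 -0.2 -1.   1.   0.5 -0.6 -0.5 -0.6]
[ 0.4971 -0.3193 -0.      0.4423] [-1.  -0.1  0.1 -0.7  0.1  0.1  0.6  0.7 -0. ]
[[ 0.52875007 -0.30309461  0.04      ]
 [ 0.46002637 -0.33333174  0.04      ]]
```

```bash
cat > plan.py <<'E'
from h import *
import sys
def plan(pos,yaw,n,jaw,start=None):
    s=env.read_state(); p=np.array(s['ee_pos'] if start is None else start[0],float); q=R.from_quat(s['tool_rot'])
    Y=np.array([np.cos(yaw),np.sin(yaw),0]);Z=np.array([0,0,-1.]);X=np.cross(Y,Z)
    qt=R.from_matrix(np.c_[X,Y,Z]); out=[];p0=p.copy();dv=(q.inv()*qt).as_rotvec();q0=q
    for i in range(1,n+1):
        w=p0+(np.array(pos)-p0)*i/n; d=q.inv().apply(w-p).round(4)
        qn=q0*R.from_rotvec(dv*i/n); r=np.degrees((q.inv()*qn).as_rotvec()).round(2)
        out.append([*d.tolist(),*r.tolist(),jaw]); p=p+q.apply(d); q=q*R.from_rotvec(np.radians(r))
    for i in range(0,n,8): print(', '.join(', '.join(f'{v:g}' for v in o) for o in out[i:i+8]),'\n')
    return out
if __name__=='__main__':
    a=[float(v) for v in sys.argv[1:]]; plan(a[:3],a[3],int(a[4]),a[5])
E
python3 plan.py .579 .024 .40 -.2135 16 1
```

```text
-0.0321, -0.0238, 0.0003, -0, 0, 4.81, 1, -0.0339, -0.021, 0.0003, -0.01, 0.01, 4.81, 1, -0.0356, -0.0181, 0.0002, -0, 0, 4.8, 1, -0.037, -0.015, 0.0003, -0.01, 0.01, 4.81, 1, -0.0381, -0.0119, 0.0003, -0, 0, 4.81, 1, -0.039, -0.0087, 0.0002, -0.01, 0.01, 4.81, 1, -0.0395, -0.0054, 0.0003, -0, 0, 4.8, 1, -0.0399, -0.002, 0.0002, -0.01, 0.01, 4.81, 1 

-0.0399, 0.0013, 0.0003, -0, 0, 4.81, 1, -0.0397, 0.0047, 0.0002, -0.01, 0.01, 4.81, 1, -0.0391, 0.008, 0.0002, -0, 0, 4.8, 1, -0.0383, 0.0112, 0.0003, -0.01, 0.01, 4.81, 1, -0.0373, 0.0144, 0.0002, -0, 0, 4.81, 1, -0.0359, 0.0174, 0.0002, -0.01, 0.01, 4.81, 1, -0.0343, 0.0204, 0.0003, -0, -0, 4.8, 1, -0.0325, 0.0232, 0.0002, -0.01, 0, 4.81, 1
```

>>> send_rows(
  targets=[-0.032, -0.024, 0, 0, 0, 4.8, 1, -0.034, -0.021, 0, 0, 0, 4.8, 1, -0.036, -0.018, 0, 0, 0, 4.8, 1, -0.037, -0.015, 0, 0, 0, 4.8, 1, -0.038, -0.012, 0, 0, 0, 4.8, 1, -0.039, -0.009, 0, 0, 0, 4.8, 1, -0.04, -0.005, 0, 0, 0, 4.8, 1, -0.04, -0.002, 0, 0, 0, 4.8, 1],
)

```text
clock: 0.9
ee_pos: [0.4296, 0.3035, 0.4044]
tool_rot: [0.529, 0.848, -0.0, -0.0]
force: [0.5, 0.1, 0.4]
grip_width: 0.0855
finger_force: 0.0
```

>>> send_rows(
  targets=[-0.04, 0.001, 0, 0, 0, 4.8, 1, -0.04, 0.005, 0, 0, 0, 4.8, 1, -0.039, 0.008, 0, 0, 0, 4.8, 1, -0.038, 0.011, 0, 0, 0, 4.8, 1, -0.037, 0.014, 0, 0, 0, 4.8, 1, -0.036, 0.017, 0, 0, 0, 4.8, 1, -0.034, 0.02, 0, 0, 0, 4.8, 1, -0.032, 0.023, 0, 0, 0, 4.8, 1],
)

```text
clock: 1.7
ee_pos: [0.579, 0.0231, 0.4044]
tool_rot: [0.779, 0.627, -0.0, -0.0]
force: [-0.2, 0.2, -0.2]
grip_width: 0.0854
finger_force: 0.0
```

```bash
python3 - <<'E'
from h import *
f=grab('wrist','w1'); Rm=cv2.Rodrigues(np.array(f['rvec'],float))[0]; print(-Rm.T@np.array(f['tvec']).ravel(),Rm)
s=env.read_state();print(s['ee_pos'],s['tool_rot'],s['force'],s['clock'],s['joints'])
E
python3 plan.py .4965 -.3185 .35 -1.1285 8 1
```

```text
[0.59454333 0.09418439 0.37403018] [[ 9.77055175e-01 -2.12985490e-01  6.05810616e-04]
 [-2.04287742e-01 -9.36342739e-01  2.85532473e-01]
 [-6.02470273e-02 -2.79104740e-01 -9.58368843e-01]]
[0.5808648  0.0155606  0.40458129] [ 0.78260699  0.62250838 -0.00086157  0.00297785] [ 1.83007914 -5.32728626  0.95506731] 1.75 [-0.50216807  0.18071359  0.48721074  1.64658148 -0.08072741  1.33345068
 -0.22978126]
-0.043, -0.0009, 0.007, 0.04, 0.02, 6.46, 1, -0.0429, 0.0039, 0.0071, 0.04, 0.02, 6.45, 1, -0.0421, 0.0088, 0.007, 0.04, 0.03, 6.46, 1, -0.0409, 0.0134, 0.0069, 0.04, 0.02, 6.46, 1, -0.0391, 0.018, 0.007, 0.04, 0.02, 6.46, 1, -0.0369, 0.0222, 0.0069, 0.04, 0.02, 6.45, 1, -0.0341, 0.0263, 0.0069, 0.04, 0.02, 6.46, 1, -0.031, 0.0299, 0.0068, 0.04, 0.03, 6.46, 1
```

View pics/w1.png

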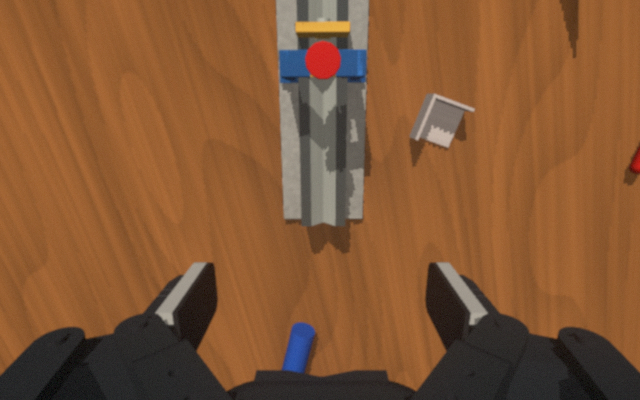

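The wrist view shows the groove centred near u=322 and running vertically. The button is at (323,60), the stop at (323,27) and the near plate corners at (286,220) and (362,218). Next I go to the cradle.

>>> send_rows(
  targets=[-0.043, -0.001, 0.007, 0, 0, 6.5, 1, -0.043, 0.004, 0.007, 0, 0, 6.5, 1, -0.042, 0.009, 0.007, 0, 0, 6.5, 1, -0.041, 0.013, 0.007, 0, 0, 6.5, 1, -0.039, 0.018, 0.007, 0, 0, 6.5, 1, -0.037, 0.022, 0.007, 0, 0, 6.5, 1, -0.034, 0.026, 0.007, 0, 0, 6.5, 1, -0.031, 0.03, 0.007, 0, 0, 6.5, 1],
)

```text
clock: 2.55
ee_pos: [0.4975, -0.311, 0.3483]
tool_rot: [0.975, 0.222, 0.0, -0.0]
force: [-0.1, -0.1, -0.8]
grip_width: 0.0853
finger_force: 0.0
```

>>> send_rows(
  targets=[0, 0, 0, 0, 0, 0, 1, 0, 0, 0, 0, 0, 0, 1, 0, 0, 0, 0, 0, 0, 1, 0, 0, 0, 0, 0, 0, 1],
)

```text
clock: 2.95
ee_pos: [0.4991, -0.3083, 0.3487]
tool_rot: [0.974, 0.226, 0.0, -0.0]
force: [-0.5, 0.1, 0.4]
grip_width: 0.0853
finger_force: 0.0
```

Run:
```python
from h import *
f=grab('wrist','w2'); Rm=cv2.Rodrigues(np.array(f['rvec'],float))[0]; print(-Rm.T@np.array(f['tvec']).ravel())
s=env.read_state();print(s['ee_pos'],s['tool_rot'],s['force'],s['clock'],s['joints'])
ax=np.array([np.cos(.4423),np.sin(.4423),0])
print(proj(f,[[.4971,-.3193,.032],[.4971+.04*ax[0],-.3193+.04*ax[1],.032],[.4971-.04*ax[0],-.3193-.04*ax[1],.032]]))
```

```text
[ 0.56432167 -0.2761238   0.31828808]
[ 0.49901489 -0.30840272  0.34874805] [ 9.74239366e-01  2.25516026e-01  2.90421714e-04 -3.09957164e-04] [-0.06970417 -0.34922383 -0.61451696] 3.0 [-0.15118275  0.27138558  0.77880089  1.71285804 -0.20135412  1.23961689
 -0.4405775 ]
[[331.8830515  195.68333518]
 [332.96475796 147.59135486]
 [330.88100826 240.23353954]]
```

View pics/w2.png

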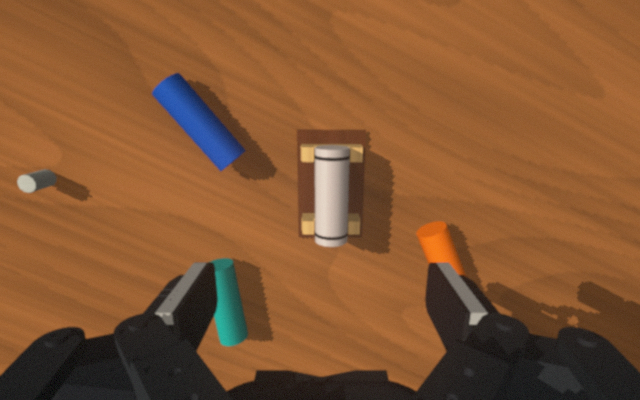

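The pillar lies at u≈332, v 146–245, matching the projected estimate to about 1 px. I descend with the jaw partly open.

```bash
python3 plan.py .4971 -.3193 .198 -1.1285 6 0.7
```

```text
-0.0011, 0.0015, 0.0251, -0, -0.01, 0.12, 0.7, -0.0011, 0.0015, 0.0251, -0.01, -0, 0.12, 0.7, -0.0011, 0.0015, 0.0252, -0, -0.01, 0.12, 0.7, -0.0011, 0.0015, 0.0251, -0.01, -0.01, 0.12, 0.7, -0.0011, 0.0015, 0.0251, -0, -0, 0.12, 0.7, -0.001, 0.0015, 0.0251, -0.01, -0.01, 0.12, 0.7
```

>>> send_rows(
  targets=[-0.003, 0.003, 0.03, 0, 0, 0.4, 0.7, -0.002, 0.003, 0.03, 0, 0, 0.35, 0.7, -0.0015, 0.003, 0.03, 0, 0, 0, 0.7, 0, 0, 0.025, 0, 0, 0, 0.7, 0, 0, 0.02, 0, 0, 0, 0.7, 0, 0, 0.01, 0, 0, 0, 0.7, 0, 0, 0.005, 0, 0, 0, 0.7, 0, 0, 0, 0, 0, 0, 0.7],
)

```text
clock: 3.8
ee_pos: [0.4965, -0.3205, 0.1988]
tool_rot: [0.976, 0.218, 0.0, -0.0]
force: [0.4, -0.0, -0.5]
grip_width: 0.0599
finger_force: 0.0
```

>>> send_rows(
  targets=[0, 0, 0, 0, 0, 0, 0.7, 0, 0, 0, 0, 0, 0, 0.7],
)

```text
clock: 4.0
ee_pos: [0.4967, -0.3211, 0.1998]
tool_rot: [0.976, 0.218, 0.001, 0.001]
force: [-0.8, 0.3, 0.4]
grip_width: 0.0598
finger_force: 0.0
```

```bash
python3 plan.py .4971 -.3193 .198 -1.1285 1 0.7
```

```text
0.0012, -0.0015, 0.0018, 0.08, -0.09, -0.2, 0.7
```

>>> send_rows(
  targets=[0.001, -0.0015, 0.002, 0, 0, -0.2, 0.7, 0, 0, 0, 0, 0, 0, 0.4, 0, 0, 0, 0, 0, 0, 0.2, 0, 0, 0, 0, 0, 0, 0, 0, 0, 0, 0, 0, 0, 0, 0, 0, 0, 0, 0, 0, 0, 0, 0, 0, 0, 0, 0, 0],
  grip_force=30,
)

```text
clock: 4.7
ee_pos: [0.4966, -0.3191, 0.197]
tool_rot: [0.976, 0.219, 0.0, 0.0]
force: [-0.3, 0.1, 2.9]
grip_width: 0.0268
finger_force: 29.6
```

>>> send_rows(
  targets=[0, 0, 0, 0, 0, 0, 0, 0, 0, 0, 0, 0, 0, 0],
)

```text
clock: 4.9
ee_pos: [0.4966, -0.3192, 0.197]
tool_rot: [0.976, 0.219, 0.0, 0.0]
force: [-0.7, 1.1, 3.2]
grip_width: 0.0268
finger_force: 29.7
```

>>> send_rows(
  targets=[0, 0, -0.003, 0, 0, 0, 0, 0, 0, -0.005, 0, 0, 0, 0, 0, 0, -0.01, 0, 0, 0, 0, 0, 0, -0.02, 0, 0, 0, 0, 0, 0, -0.025, 0, 0, 0, 0, 0, 0, -0.025, 0, 0, 0, 0, 0, 0, -0.015, 0, 0, 0, 0, 0, 0, 0, 0, 0, 0, 0],
)

```text
clock: 5.7
ee_pos: [0.497, -0.3198, 0.3023]
tool_rot: [0.976, 0.219, 0.002, 0.001]
force: [0.3, 0.0, -1.4]
grip_width: 0.0271
finger_force: 29.6
```

```bash
python3 - <<'E'
from h import *
s=env.read_state();print(s['ee_pos'],s['force'],s['grip_width'],s['finger_force'])
f=grab('wrist','w3'); g=grab('scene','s3')
c=proj(g,[[.4966,-.319,.13]])[0].astype(int);print(c)
a=cv2.resize(g['color'][c[1]-50:c[1]+50,c[0]-40:c[0]+40],None,fx=4,fy=4,interpolation=2)
b=f['color'][200:400,100:560]; b=np.vstack([b,np.zeros((200,460,3),np.uint8)])
cv2.imwrite('pics/v3.png',np.hstack([b,a]))
E
python3 plan.py .579 .024 .28 -.2135 10 0
```

```text
[ 0.49703593 -0.31977589  0.30225052] [ 0.34518715  0.01695156 -1.3778422 ] 0.02710459679828721 29.634066224098206
[278 125]
0.0221, -0.0274, 0.0019, -0, -0, -5.24, 0, 0.0246, -0.0253, 0.002, -0, -0, -5.24, 0, 0.0268, -0.023, 0.0019, -0.01, -0.01, -5.25, 0, 0.0287, -0.0204, 0.002, 0, 0, -5.24, 0, 0.0306, -0.0177, 0.0019, -0, -0, -5.24, 0, 0.0319, -0.0148, 0.002, -0, -0, -5.24, 0, 0.0333, -0.0119, 0.0019, -0.01, -0.01, -5.24, 0, 0.0341, -0.0088, 0.0019, 0, 0, -5.25, 0 

0.0348, -0.0056, 0.002, -0, 0, -5.24, 0, 0.0352, -0.0024, 0.0019, -0.01, -0, -5.24, 0
```

View pics/v3.png

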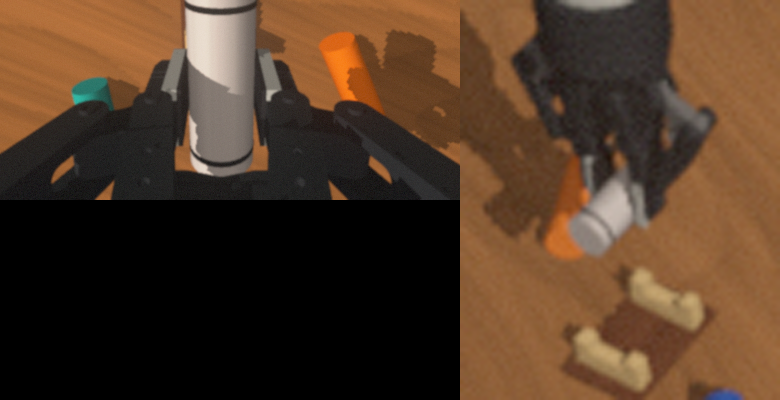

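The pillar is held level and aligned between the pads, clear of the cradle. I carry it to the V-block.

>>> send_rows(
  targets=[0.022, -0.027, 0.002, 0, 0, -5.24, 0, 0.025, -0.025, 0.002, 0, 0, -5.24, 0, 0.027, -0.023, 0.002, 0, 0, -5.24, 0, 0.029, -0.02, 0.002, 0, 0, -5.24, 0, 0.031, -0.018, 0.002, 0, 0, -5.24, 0, 0.032, -0.015, 0.002, 0, 0, -5.24, 0, 0.033, -0.012, 0.002, 0, 0, -5.24, 0, 0.034, -0.009, 0.002, 0, 0, -5.24, 0],
)

```text
clock: 6.6
ee_pos: [0.5628, -0.0432, 0.2819]
tool_rot: [0.832, 0.555, -0.001, -0.001]
force: [-0.1, -1.0, -0.7]
grip_width: 0.0264
finger_force: 29.6
```

>>> send_rows(
  targets=[0.035, -0.006, 0.002, 0, 0, -5.24, 0, 0.035, -0.002, 0.002, 0, 0, -5.24, 0, 0, 0, 0, 0, 0, 0, 0, 0, 0, 0, 0, 0, 0, 0, 0, 0, 0, 0, 0, 0, 0],
)

```text
clock: 7.1
ee_pos: [0.5794, 0.0225, 0.2786]
tool_rot: [0.779, 0.627, -0.001, -0.0]
force: [-0.7, -0.5, -2.0]
grip_width: 0.0266
finger_force: 29.7
```

Run:
```python
from h import *
s=env.read_state();print(s['ee_pos'],s['tool_rot'],s['force'],s['grip_width'],s['clock'])
f=grab('wrist','w4'); t=np.array(s['ee_pos'])
hsv=cv2.cvtColor(f['color'],cv2.COLOR_BGR2HSV)
for n,lo,hi in(('red',(0,170,120),(6,255,255)),('yel',(18,120,120),(32,255,255)),('blue',(100,140,60),(118,255,255))):
    m=cv2.inRange(hsv,lo,hi); k,l,st,ce=cv2.connectedComponentsWithStats(m)
    for i in range(1,k):
        if st[i,4]>150: print(n,st[i],ce[i].round(1))
im=f['color'].copy(); cv2.imwrite('pics/v4.png',cv2.resize(im[:300,200:460],None,fx=2,fy=2,interpolation=2))
```

```text
[0.57944968 0.02253873 0.2786364 ] [ 7.79199175e-01  6.26775304e-01 -1.15298405e-03 -1.86173997e-04] [-0.74723986 -0.45718461 -1.99023857] 0.0265892378462954 7.1
red [ 290    0   66   62 3374] [322.7  27.7]
blue [ 246   11   53   50 2122] [269.6  36.9]
blue [ 347   11   53   49 2091] [375.7  35.9]
```

View pics/v4.png

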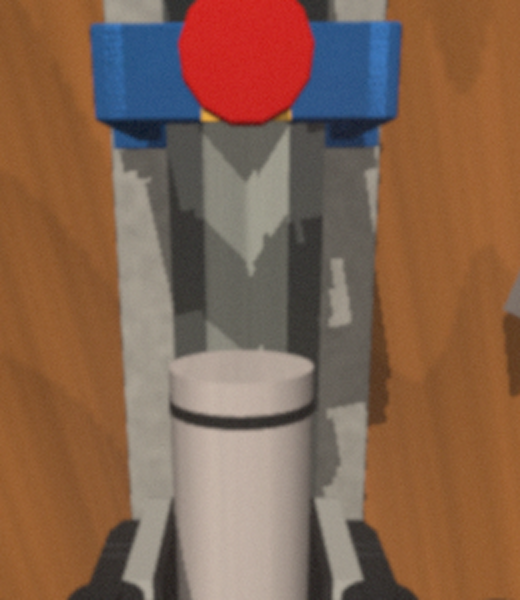

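Run:
```python
from h import *
f=pickle.load(open('pics/w4.pkl','rb')); c=lambda p:(np.array(p,float)+.5)/2-.5+[200,0]
h=.004
P={'groove':(c([[246,130],[247,340]]),h+.030),'land':(c([[(167+324)/2,130],[(174+322)/2,335]]),h+.03),'plate':(c([[(115+380)/2,155],[(131+362)/2,500]]),h),
 'bridge':([[323,11.5]],h+.07),'button':([[322.7,29]],h+.094),'pillar':(c([[242.5,372],[243,408],[242,560]]),.1136)}
o=np.array([.5896,.0733])
for k,(uv,z) in P.items():
    w=ray(f,uv,z)[:,:2]
    for yaw in(1.3573,):
        a=np.array([np.cos(yaw),np.sin(yaw)]);n=np.array([-a[1],a[0]])
        print(k,np.c_[(w-o)@a,(w-o)@n].round(4).tolist())
print(proj(f,[[.5896+.045*.2119,.0733+.045*.977,.098]]))
```

```text
groove [[0.0373, -0.0019], [-0.0227, -0.0021]]
land [[0.0373, -0.0018], [-0.0212, -0.0025]]
plate [[0.032, -0.0025], [-0.0894, -0.0021]]
bridge [[0.0562, -0.0019]]
button [[0.0453, -0.0016]]
pillar [[-0.0128, -0.0008], [-0.0201, -0.0009], [-0.0536, -0.0006]]
[[318.48413553  29.7932241 ]]
```

Groove and pillar compared in the same image: the pillar needs about +1.2 mm along tool y. I apply this, then lower to just above contact.

>>> send_rows(
  targets=[0, 0.0012, 0.015, 0, 0, 0, 0, 0, 0, 0.018, 0, 0, 0, 0, 0, 0, 0.015, 0, 0, 0, 0, 0, 0, 0.006, 0, 0, 0, 0, 0, 0, 0.002, 0, 0, 0, 0, 0, 0, 0, 0, 0, 0, 0, 0, 0, 0, 0, 0, 0, 0],
)

```text
clock: 7.85
ee_pos: [0.5816, 0.0235, 0.2244]
tool_rot: [0.779, 0.627, 0.001, 0.0]
force: [0.0, -0.4, -1.2]
grip_width: 0.0268
finger_force: 29.7
```

Run:
```python
from h import *
s=env.read_state();p=np.array(s['ee_pos']);print(p,s['tool_rot'],s['force'],s['torque'])
d=p[:2]-[.5896,.0733];print(d@[.2119,.977],d@[-.977,.2119])
```

```text
[0.5815773  0.0234601  0.22441193] [7.78629040e-01 6.27484131e-01 6.07906313e-04 3.38159411e-04] [ 0.02638139 -0.40635821 -1.23584523] [ 0.02274983 -0.02037254  0.04211097]
-0.05039358953424098 -0.0027228961967748874
```

>>> send_rows(
  targets=[0, -0.0006, 0.003, 0, 0, 0, 0, 0, 0, 0.003, 0, 0, 0, 0, 0, 0, 0.002, 0, 0, 0, 0, 0, 0, 0, 0, 0, 0, 0, 0, 0, 0, 0, 0, 0, 0],
)

```text
clock: 8.35
ee_pos: [0.5806, 0.0237, 0.2157]
tool_rot: [0.779, 0.628, 0.0, -0.0]
force: [-0.7, -0.0, 0.3]
grip_width: 0.0272
finger_force: 29.7
```

>>> send_rows(
  targets=[0, 0, 0.001, 0, 0, 0, 0, 0, 0, 0.001, 0, 0, 0, 0, 0, 0, 0, 0, 0, 0, 0],
)

```text
clock: 8.65
ee_pos: [0.5805, 0.0237, 0.2136]
tool_rot: [0.779, 0.628, -0.0, -0.0]
force: [-0.8, -0.2, -0.7]
grip_width: 0.0265
finger_force: 29.7
```

>>> send_rows(
  targets=[0, 0, 0.001, 0, 0, 0, 0, 0, 0, 0.001, 0, 0, 0, 0, 0, 0, 0, 0, 0, 0, 0],
)

```text
clock: 8.95
ee_pos: [0.5805, 0.0237, 0.2116]
tool_rot: [0.779, 0.628, -0.0, -0.0]
force: [0.2, 0.6, -0.8]
grip_width: 0.0269
finger_force: 29.7
```

>>> send_rows(
  targets=[0, 0.0003, 0.001, 0, 0, 0, 0, 0, 0, 0, 0, 0, 0, 0],
)

```text
clock: 9.15
ee_pos: [0.5809, 0.0236, 0.2106]
tool_rot: [0.779, 0.628, -0.0, -0.0]
force: [0.3, 0.5, -0.5]
grip_width: 0.0269
finger_force: 29.7
```

>>> send_rows(
  targets=[0, 0, 0.001, 0, 0, 0, 0, 0, 0, 0, 0, 0, 0, 0],
)

```text
clock: 9.35
ee_pos: [0.581, 0.0236, 0.21]
tool_rot: [0.779, 0.628, 0.0, 0.0]
force: [-0.1, 0.1, 1.0]
grip_width: 0.0269
finger_force: 30.9
```

>>> send_rows(
  targets=[0, 0, 0.001, 0, 0, 0, 0, 0, 0, 0, 0, 0, 0, 0],
)

```text
clock: 9.55
ee_pos: [0.581, 0.0235, 0.2099]
tool_rot: [0.779, 0.628, 0.0, -0.0]
force: [-3.7, -0.8, 8.0]
grip_width: 0.0269
finger_force: 34.7
```

>>> send_rows(
  targets=[0, 0, 0.001, 0, 0, 0, 0, 0, 0, 0, 0, 0, 0, 0],
)

```text
clock: 9.75
ee_pos: [0.5811, 0.0234, 0.2099]
tool_rot: [0.779, 0.627, 0.0, -0.0]
force: [-6.1, -0.2, 13.6]
grip_width: 0.0268
finger_force: 38.2
```

>>> send_rows(
  targets=[0, -0.0003, -0.0016, 0, 0, 0, 0, 0, 0, 0, 0, 0, 0, 0],
)

```text
clock: 9.95
ee_pos: [0.5808, 0.0236, 0.21]
tool_rot: [0.779, 0.628, 0.0, 0.0]
force: [-1.1, -0.8, 4.7]
grip_width: 0.0265
finger_force: 32.9
```

>>> send_rows(
  targets=[0, 0, 0, 0, 0, 0, 0.32, 0, 0, 0, 0, 0, 0, 0.36, 0, 0, 0, 0, 0, 0, 0.42, 0, 0, 0, 0, 0, 0, 0.5],
  grip_force=20,
)

```text
clock: 10.35
ee_pos: [0.5804, 0.0237, 0.2089]
tool_rot: [0.779, 0.628, -0.0, -0.0]
force: [-0.3, -0.4, -0.2]
grip_width: 0.0424
finger_force: 0.0
```

Contact force was taken up in the groove and the pillar has been released. I lift straight up for a look.

>>> send_rows(
  targets=[0, 0, -0.005, 0, 0, 0, 0.55, 0, 0, -0.015, 0, 0, 0, 0.6, 0, 0, -0.035, 0, 0, 0, 0.6, 0, 0, -0.045, 0, 0, 0, 0.6, 0, 0, -0.045, 0, 0, 0, 0.6, 0, 0, -0.035, 0, 0, 0, 0.6, 0, 0, -0.01, 0, 0, 0, 0.6, 0, 0, 0, 0, 0, 0, 0.6],
)

```text
clock: 11.15
ee_pos: [0.5809, 0.0234, 0.4021]
tool_rot: [0.779, 0.627, 0.002, 0.001]
force: [1.1, -0.4, 0.3]
grip_width: 0.0511
finger_force: 0.0
```

>>> send_rows(
  targets=[0, 0, 0, 0, 0, 0, 0.6, 0, 0, 0, 0, 0, 0, 0.6],
)

```text
clock: 11.35
ee_pos: [0.58, 0.0238, 0.3974]
tool_rot: [0.779, 0.628, -0.002, -0.001]
force: [-0.4, -0.5, -0.5]
grip_width: 0.0514
finger_force: 0.0
```

Run:
```python
from h import *
s=env.read_state();print(s['ee_pos'],s['force'])
f=grab('wrist','w5'); im=f['color']
cv2.imwrite('pics/v5.png',cv2.resize(im[0:270,240:410],None,fx=2.2,fy=2.2,interpolation=2))
```

```text
[0.57998239 0.0237809  0.39737743] [-0.3704677  -0.52892114 -0.51440781]
```

View pics/v5.png

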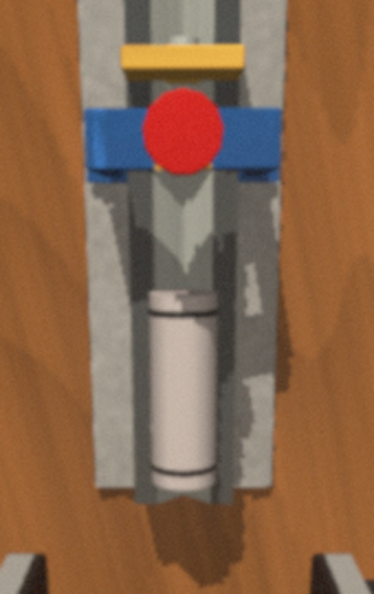

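```bash
python3 - <<'E'
from h import *
f=pickle.load(open('pics/w5.pkl','rb')); c=lambda p:(np.array(p,float)+.5)/2.2-.5+[240,0]
h=.0071;o=np.array([.5896,.0733]);a=np.array([.2119,.977]);n=np.array([-.977,.2119])
for k,uv,z in(('stop top near',[183,69.5],h+.056),('stop top far',[183,44],h+.056),('stop foot',[183,80],h+.03),('button',[183,131],h+.094),('front of pillar top',[183,291],h+.0518),('rear axis',[184,491],h+.03),('band1',[183,313],h+.0518),('band2',[184,470],h+.0518),('plate near',[184,488],h)):
    w=ray(f,[c(uv)],z)[0,:2]-o; print(k,round(w@a,4),round(w@n,4))
E
python3 plan.py 0.568 -0.0410 .26 -.2135 6 0
```

```text
stop top near 0.0699 -0.0019
stop top far 0.078 -0.0019
stop foot 0.0703 -0.002
button 0.0462 -0.0019
front of pillar top -0.0078 -0.002
rear axis -0.098 -0.0027
band1 -0.0162 -0.0021
band2 -0.0808 -0.0026
plate near -0.1074 -0.0028
-0.0109, 0.0004, 0.0229, -0.03, 0.01, -0, 0, -0.011, 0.0004, 0.0229, -0.03, 0.02, -0.01, 0, -0.0109, 0.0004, 0.0229, -0.03, 0.01, -0, 0, -0.011, 0.0003, 0.0229, -0.03, 0.01, -0.01, 0, -0.011, 0.0004, 0.0229, -0.03, 0.02, -0, 0, -0.0109, 0.0003, 0.0229, -0.03, 0.01, -0.01, 0
```

The pillar is seated and centred, with its bands at (183,313) and (184,470). The stop face is at about x=70 mm and the pillar front at about -8 mm, so the travel is about 78 mm. I go behind it with the jaws shut.

>>> send_rows(
  targets=[-0.014, 0.0005, 0, 0, 0, -0.3, 0.2, -0.02, 0.0005, 0.01, 0, 0, 0, 0, -0.02, 0.0005, 0.025, 0, 0, 0, 0, -0.012, 0, 0.035, 0, 0, 0, 0, 0, 0, 0.035, 0, 0, 0, 0, 0, 0, 0.035, 0, 0, 0, 0, 0, 0, 0.02, 0, 0, 0, 0, 0, 0, 0.01, 0, 0, 0, 0],
)

```text
clock: 12.2
ee_pos: [0.5668, -0.0423, 0.2265]
tool_rot: [0.777, 0.629, -0.002, -0.001]
force: [0.2, 0.2, 0.2]
grip_width: -0.0001
finger_force: 0.0
```

>>> send_rows(
  targets=[0, 0, 0.003, 0, 0, 0, 0, 0, 0, 0, 0, 0, 0, 0, 0, 0, 0, 0, 0, 0, 0],
)

```text
clock: 12.5
ee_pos: [0.5689, -0.0415, 0.2276]
tool_rot: [0.777, 0.63, 0.001, 0.001]
force: [0.3, 0.4, -0.0]
grip_width: 0.0004
finger_force: 0.0
```

```bash
cat > loc.py <<'E'
from h import *
s=env.read_state();p=np.array(s['ee_pos']);d=p[:2]-[.5896,.0733];q=R.from_quat(s['tool_rot']).as_matrix()
print('x %.4f y %.4f z %.4f'%(d@[.2119,.977],d@[-.977,.2119],p[2]),'yaw',np.arctan2(q[1,1],q[0,1]).round(4),'F along',np.dot(np.array(s['force'])[:2],[.2119,.977]).round(2),np.round(s['force'],2),s['grip_width'],s['clock'])
E
python3 loc.py
```

```text
x -0.1165 y -0.0041 z 0.2276 yaw -0.2089 F along 0.42 [ 0.26  0.37 -0.02] 0.000400388530755983 12.5
```

>>> send_rows(
  targets=[0, -0.0008, 0.006, 0, 0, 0, 0, 0, -0.0007, 0.005, 0, 0, 0, 0, 0, 0, 0.0015, 0, 0, 0, 0, 0, 0, 0, 0, 0, 0, 0, 0, 0, 0, 0, 0, 0, 0],
)

```text
clock: 13.0
ee_pos: [0.5668, -0.0409, 0.2138]
tool_rot: [0.777, 0.63, 0.0, 0.0]
force: [0.4, 0.1, -0.3]
grip_width: 0.0
finger_force: 0.0
```

```bash
python3 loc.py
```

```text
x -0.1164 y -0.0020 z 0.2138 yaw -0.2088 F along 0.19 [ 0.42  0.1  -0.31] 3.419451872422735e-05 13.0
```

>>> send_rows(
  targets=[0.004, 0, 0, 0, 0, 0, 0, 0.005, 0, 0, 0, 0, 0, 0, 0.003, 0, 0, 0, 0, 0, 0, 0.002, 0, 0, 0, 0, 0, 0, 0.001, 0, 0, 0, 0, 0, 0, 0.001, 0, 0, 0, 0, 0, 0, 0.001, 0, 0, 0, 0, 0, 0, 0.001, 0, 0, 0, 0, 0, 0],
)

```text
clock: 13.8
ee_pos: [0.5705, -0.0236, 0.2138]
tool_rot: [0.777, 0.629, -0.0, 0.0]
force: [-0.1, -0.8, 0.7]
grip_width: 0.0001
finger_force: 0.5
```

>>> send_rows(
  targets=[0.001, 0, 0, 0, 0, 0, 0, 0.001, 0, 0, 0, 0, 0, 0, 0.001, 0, 0, 0, 0, 0, 0, 0.001, 0, 0, 0, 0, 0, 0],
)

```text
clock: 14.2
ee_pos: [0.5714, -0.0193, 0.2138]
tool_rot: [0.777, 0.63, 0.0, 0.0]
force: [0.1, -1.3, 0.6]
grip_width: -0.0003
finger_force: 0.5
```

```bash
python3 loc.py
```

```text
x -0.0943 y -0.0018 z 0.2138 yaw -0.2088 F along -1.25 [ 0.06 -1.29  0.64] -0.00026579777871514414 14.2
```

>>> send_rows(
  targets=[0.002, 0, 0, 0, 0, 0, 0, 0.003, 0, 0, 0, 0, 0, 0, 0.004, 0, 0, 0, 0, 0, 0, 0.004, 0, 0, 0, 0, 0, 0, 0.004, 0, 0, 0, 0, 0, 0, 0.004, 0, 0, 0, 0, 0, 0, 0.004, 0, 0, 0, 0, 0, 0, 0.004, 0, 0, 0, 0, 0, 0],
)

```text
clock: 15.0
ee_pos: [0.5775, 0.0094, 0.2138]
tool_rot: [0.777, 0.63, 0.0, 0.0]
force: [-0.9, -0.0, -0.5]
grip_width: -0.0001
finger_force: 0.4
```

>>> send_rows(
  targets=[0.004, 0, 0, 0, 0, 0, 0, 0.004, 0, 0, 0, 0, 0, 0, 0.004, 0, 0, 0, 0, 0, 0, 0.004, 0, 0, 0, 0, 0, 0, 0.004, 0, 0, 0, 0, 0, 0, 0.003, 0, 0, 0, 0, 0, 0, 0.002, 0, 0, 0, 0, 0, 0, 0.001, 0, 0, 0, 0, 0, 0],
)

```text
clock: 15.8
ee_pos: [0.5829, 0.0347, 0.2139]
tool_rot: [0.777, 0.63, 0.0, 0.0]
force: [-0.3, -0.2, 0.0]
grip_width: -0.0002
finger_force: 0.4
```

```bash
python3 loc.py
```

```text
x -0.0392 y -0.0016 z 0.2139 yaw -0.2085 F along -0.27 [-0.34 -0.21  0.02] -0.00023626230808718087 15.8
```

>>> send_rows(
  targets=[0.0015, 0, 0, 0, 0, 0, 0, 0.0015, 0, 0, 0, 0, 0, 0, 0.0015, 0, 0, 0, 0, 0, 0, 0.001, 0, 0, 0, 0, 0, 0, 0.001, 0, 0, 0, 0, 0, 0, 0.001, 0, 0, 0, 0, 0, 0, 0.0005, 0, 0, 0, 0, 0, 0, 0.0005, 0, 0, 0, 0, 0, 0],
)

```text
clock: 16.6
ee_pos: [0.5846, 0.0427, 0.2139]
tool_rot: [0.777, 0.63, 0.0, 0.0]
force: [1.1, -1.4, -0.7]
grip_width: -0.0001
finger_force: 0.4
```

>>> send_rows(
  targets=[0.0005, 0, 0, 0, 0, 0, 0, 0.0005, 0, 0, 0, 0, 0, 0, 0.0005, 0, 0, 0, 0, 0, 0, 0.0005, 0, 0, 0, 0, 0, 0, 0.0005, 0, 0, 0, 0, 0, 0, 0.0005, 0, 0, 0, 0, 0, 0],
)

```text
clock: 17.2
ee_pos: [0.5852, 0.0457, 0.2138]
tool_rot: [0.777, 0.63, 0.0, 0.0]
force: [0.6, -1.4, -0.1]
grip_width: -0.0003
finger_force: 0.4
```

```bash
python3 loc.py
```

```text
x -0.0279 y -0.0015 z 0.2138 yaw -0.2088 F along -1.21 [ 0.58 -1.36 -0.06] -0.00034534425643996733 17.2
```

>>> send_rows(
  targets=[0.0006, 0, 0, 0, 0, 0, 0, 0.0006, 0, 0, 0, 0, 0, 0, 0.0006, 0, 0, 0, 0, 0, 0, 0.0006, 0, 0, 0, 0, 0, 0, 0.0006, 0, 0, 0, 0, 0, 0],
)

```text
clock: 17.7
ee_pos: [0.5858, 0.0487, 0.2139]
tool_rot: [0.777, 0.63, 0.0, 0.0]
force: [-0.1, -1.4, 0.3]
grip_width: -0.0
finger_force: 0.4
```

>>> send_rows(
  targets=[0.0005, 0, 0, 0, 0, 0, 0, 0.0005, 0, 0, 0, 0, 0, 0, 0.0005, 0, 0, 0, 0, 0, 0],
)

```text
clock: 18.0
ee_pos: [0.5861, 0.0501, 0.2138]
tool_rot: [0.777, 0.63, 0.0, -0.0]
force: [0.8, -1.7, -0.3]
grip_width: -0.0001
finger_force: 0.5
```

>>> send_rows(
  targets=[0.0005, 0, 0, 0, 0, 0, 0, 0.0005, 0, 0, 0, 0, 0, 0],
)

```text
clock: 18.2
ee_pos: [0.5863, 0.0511, 0.2138]
tool_rot: [0.777, 0.63, 0.0, 0.0]
force: [0.6, -1.5, 0.2]
grip_width: 0.0
finger_force: 0.5
```

>>> send_rows(
  targets=[0.0005, 0, 0, 0, 0, 0, 0, 0.0005, 0, 0, 0, 0, 0, 0],
)

```text
clock: 18.4
ee_pos: [0.5865, 0.0521, 0.2138]
tool_rot: [0.777, 0.63, 0.0, 0.0]
force: [0.1, -0.6, -0.0]
grip_width: 0.0003
finger_force: 0.5
```

>>> send_rows(
  targets=[0.0005, 0, 0, 0, 0, 0, 0, 0.0005, 0, 0, 0, 0, 0, 0],
)

```text
clock: 18.6
ee_pos: [0.5867, 0.0526, 0.2139]
tool_rot: [0.777, 0.63, -0.0, 0.0]
force: [-0.3, -3.0, 1.3]
grip_width: 0.0003
finger_force: 1.4
```

>>> send_rows(
  targets=[0.0005, 0, 0, 0, 0, 0, 0, 0.0005, 0, 0, 0, 0, 0, 0],
)

```text
clock: 18.8
ee_pos: [0.5868, 0.0528, 0.2138]
tool_rot: [0.777, 0.629, -0.001, 0.0]
force: [-1.9, -5.5, 1.9]
grip_width: 0.0002
finger_force: 2.8
```

>>> send_rows(
  targets=[0.0004, 0, 0, 0, 0, 0, 0, 0, 0, 0, 0, 0, 0, 0, 0, 0, 0, 0, 0, 0, 0, 0, 0, 0, 0, 0, 0, 0],
)

```text
clock: 19.2
ee_pos: [0.5868, 0.0529, 0.2138]
tool_rot: [0.777, 0.629, -0.001, 0.0]
force: [-1.7, -5.2, 1.6]
grip_width: -0.0002
finger_force: 2.8
```

```bash
python3 loc.py
```

```text
x -0.0206 y -0.0016 z 0.2138 yaw -0.21 F along -5.49 [-1.72 -5.24  1.63] -0.0002495298311965093 19.2
```

Bearing at 5.5 N, held for 0.4 s. I retreat and go over the button.

>>> send_rows(
  targets=[-0.002, 0, 0, 0, 0, 0, 0, -0.005, 0, 0, 0, 0, 0, 0, -0.012, 0, 0, 0, 0, 0, 0, -0.008, 0, -0.015, 0, 0, 0, 0, 0, 0, -0.03, 0, 0, 0, 0, 0, 0, -0.035, 0, 0, 0, 0, 0, 0, -0.025, 0, 0, 0, 0, 0, 0, 0, 0, 0, 0, 0],
)

```text
clock: 20.0
ee_pos: [0.5828, 0.0269, 0.3243]
tool_rot: [0.777, 0.629, 0.004, 0.002]
force: [1.2, -0.1, 0.8]
grip_width: -0.0002
finger_force: 0.0
```

```bash
python3 loc.py; python3 plan.py .6013 .118 .31 -.2088 4 0
```

```text
x -0.0468 y -0.0032 z 0.3243 yaw -0.2099 F along 0.18 [ 1.15 -0.07  0.85] -0.0002191038424693885 20.0
0.0232, -0.0003, 0.0037, 0.12, -0.06, -0.02, 0, 0.0232, -0.0002, 0.0036, 0.11, -0.05, -0.01, 0, 0.0233, -0.0002, 0.0037, 0.12, -0.06, -0.02, 0, 0.0232, -0.0003, 0.0036, 0.12, -0.05, -0.01, 0
```

>>> send_rows(
  targets=[0.018, 0, 0, 0, 0, 0, 0, 0.025, 0, 0, 0, 0, 0, 0, 0.025, 0, 0, 0, 0, 0, 0, 0.018, 0, 0, 0, 0, 0, 0, 0.006, 0, 0, 0, 0, 0, 0, 0, 0, 0, 0, 0, 0, 0, 0, 0, 0.01, 0, 0, 0, 0, 0, 0, 0.01, 0, 0, 0, 0],
)

```text
clock: 20.8
ee_pos: [0.6005, 0.1163, 0.2982]
tool_rot: [0.778, 0.629, -0.0, 0.0]
force: [0.3, -0.9, -0.5]
grip_width: 0.0001
finger_force: 0.0
```

>>> send_rows(
  targets=[0, 0, 0, 0, 0, 0, 0, 0, 0, 0, 0, 0, 0, 0],
)

```text
clock: 21.0
ee_pos: [0.6003, 0.1171, 0.2982]
tool_rot: [0.777, 0.629, -0.001, -0.0]
force: [0.5, 0.7, 0.3]
grip_width: 0.0001
finger_force: 0.0
```

```bash
python3 loc.py
python3 - <<'E'
from h import *
# check that the pillar bears on the stop, wrist view (numeric only saved)
f=grab('scene','s6'); cv2.imwrite('pics/v6.png',cv2.resize(f['color'][225:345,290:380],None,fx=5,fy=5,interpolation=2)[:600])
E
```

```text
x 0.0451 y -0.0011 z 0.2982 yaw -0.21 F along 0.8 [0.52 0.71 0.29] 0.00011179169438731113 21.0
```

View pics/v6.png

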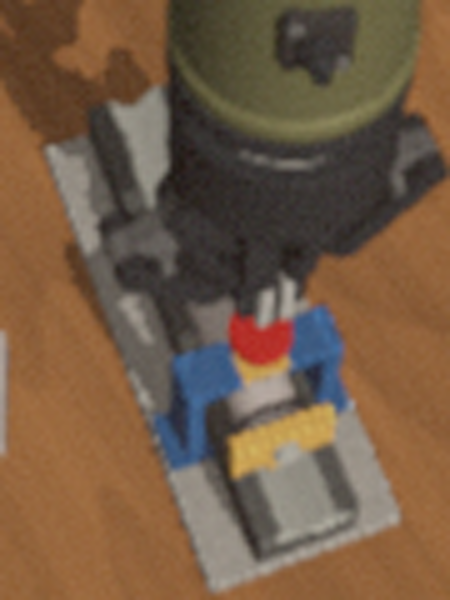

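The pillar's end is against the brass stop at about (280,425) and the finger tips are above the red button. I press down slowly.

>>> send_rows(
  targets=[0.001, 0.0008, 0.006, 0, 0, 0, 0, 0, 0, 0.007, 0, 0, 0, 0, 0, 0, 0.004, 0, 0, 0, 0, 0, 0, 0.002, 0, 0, 0, 0, 0, 0, 0.001, 0, 0, 0, 0, 0, 0, 0.001, 0, 0, 0, 0, 0, 0, 0, 0, 0, 0, 0],
)

```text
clock: 21.75
ee_pos: [0.6015, 0.1188, 0.2779]
tool_rot: [0.777, 0.63, 0.0, 0.0]
force: [0.6, 0.5, -0.3]
grip_width: 0.0
finger_force: 0.0
```

>>> send_rows(
  targets=[0, 0, 0.001, 0, 0, 0, 0, 0, 0, 0.001, 0, 0, 0, 0, 0, 0, 0.001, 0, 0, 0, 0, 0, 0, 0.001, 0, 0, 0, 0],
)

```text
clock: 22.15
ee_pos: [0.6015, 0.1188, 0.2739]
tool_rot: [0.777, 0.63, 0.0, 0.0]
force: [-1.1, 0.2, 3.1]
grip_width: 0.0001
finger_force: 1.3
```

>>> send_rows(
  targets=[0, 0, 0.001, 0, 0, 0, 0, 0, 0, 0.001, 0, 0, 0, 0, 0, 0, 0.001, 0, 0, 0, 0],
)

```text
clock: 22.45
ee_pos: [0.6015, 0.1188, 0.271]
tool_rot: [0.777, 0.63, 0.0, -0.0]
force: [-2.2, 0.2, 2.1]
grip_width: -0.0001
finger_force: 1.3
```

>>> send_rows(
  targets=[0, 0, 0.001, 0, 0, 0, 0, 0, 0, 0.001, 0, 0, 0, 0, 0, 0, 0.0005, 0, 0, 0, 0, 0, 0, 0.0005, 0, 0, 0, 0],
)

```text
clock: 22.85
ee_pos: [0.6015, 0.1188, 0.2678]
tool_rot: [0.777, 0.63, 0.0, 0.0]
force: [-0.5, 0.1, 2.2]
grip_width: 0.0002
finger_force: 1.3
```

>>> send_rows(
  targets=[0, 0, 0.0005, 0, 0, 0, 0, 0, 0, 0.0005, 0, 0, 0, 0],
)

```text
clock: 23.05
ee_pos: [0.6015, 0.1188, 0.2668]
tool_rot: [0.777, 0.63, 0.0, 0.0]
force: [-1.2, 1.1, 2.5]
grip_width: -0.0001
finger_force: 1.3
```

>>> send_rows(
  targets=[0, 0, 0.0005, 0, 0, 0, 0, 0, 0, 0.0005, 0, 0, 0, 0],
)

```text
clock: 23.25
ee_pos: [0.6015, 0.1188, 0.2659]
tool_rot: [0.777, 0.63, 0.0, 0.0]
force: [-1.0, 0.5, 6.1]
grip_width: -0.0003
finger_force: 2.7
```

>>> send_rows(
  targets=[0, 0, 0.0005, 0, 0, 0, 0, 0, 0, 0, 0, 0, 0, 0],
)

```text
clock: 23.45
ee_pos: [0.6015, 0.1188, 0.2658]
tool_rot: [0.777, 0.63, 0.0, -0.0]
force: [-1.9, -0.3, 4.9]
grip_width: 0.0002
finger_force: 2.6
```

>>> send_rows(
  targets=[0, 0, 0.0005, 0, 0, 0, 0, 0, 0, 0, 0, 0, 0, 0],
)

```text
clock: 23.65
ee_pos: [0.6015, 0.1188, 0.2658]
tool_rot: [0.777, 0.63, 0.0, -0.0]
force: [-2.9, 0.2, 8.2]
grip_width: 0.0001
finger_force: 3.7
```

>>> send_rows(
  targets=[0, 0, 0.0004, 0, 0, 0, 0, 0, 0, 0, 0, 0, 0, 0],
)

```text
clock: 23.85
ee_pos: [0.6016, 0.1187, 0.2657]
tool_rot: [0.777, 0.63, 0.0, -0.0]
force: [-2.1, 0.4, 9.3]
grip_width: -0.0
finger_force: 4.7
```

>>> send_rows(
  targets=[0, 0, 0.0003, 0, 0, 0, 0, 0, 0, 0, 0, 0, 0, 0, 0, 0, 0, 0, 0, 0, 0, 0, 0, 0, 0, 0, 0, 0],
)

```text
clock: 24.25
ee_pos: [0.6016, 0.1187, 0.2657]
tool_rot: [0.777, 0.63, 0.0, -0.0]
force: [-4.0, -0.4, 11.8]
grip_width: -0.0001
finger_force: 5.4
```

>>> send_rows(
  targets=[0, 0, -0.002, 0, 0, 0, 0, 0, 0, -0.005, 0, 0, 0, 0, 0, 0, -0.02, 0, 0, 0, 0, 0, 0, -0.035, 0, 0, 0, 0, 0, 0, -0.035, 0, 0, 0, 0, 0, 0, -0.02, 0, 0, 0, 0, 0, 0, 0, 0, 0, 0, 0, 0, 0, 0, 0, 0, 0, 0],
)

```text
clock: 25.05
ee_pos: [0.6014, 0.1188, 0.3808]
tool_rot: [0.777, 0.63, 0.0, -0.0]
force: [-0.5, 0.2, -0.5]
grip_width: 0.0004
finger_force: 0.0
```

Run:
```python
from h import *
f=grab('scene','s7');a=pickle.load(open('pics/s6.pkl','rb'));b=pickle.load(open('pics/scene0.pkl','rb'))
hs=lambda g:cv2.inRange(cv2.cvtColor(g['color'],cv2.COLOR_BGR2HSV)[230:345,290:380],(18,110,110),(32,255,255))
print([np.argwhere(hs(g)).mean(0).round(1)+[230,290] for g in(b,f)])
t0=pickle.load(open('pics/top0.pkl','rb'));t=grab('top','t7')
d=cv2.absdiff(t0['color'],t['color']).max(2)
for n,(u,v) in dict(knob=(177,222),lens=(184,184),corner=(281,135),standoff=(334,257),blue=(377,213),orange=(476,220),turq=(411,272)).items(): print(n,d[v-12:v+12,u-12:u+12].mean().round(1))
s=env.read_state();print(s['force'],s['ee_pos'],s['clock'])
cv2.imwrite('pics/v7.png',cv2.resize(f['color'][225:345,290:380],None,fx=5,fy=5,interpolation=2))
```

```text
[array([310.6, 345.2]), array([311.9, 345.6])]
knob 58.8
lens 70.1
corner 6.2
standoff 5.9
blue 6.0
orange 6.1
turq 5.9
[0.24855654 0.74526898 0.15912874] [0.60099495 0.11883782 0.37938074] 25.15
```

Clamped with an 11.8 N press at the button, and the robot now touches nothing. The other parts are unchanged in the top view, except the knob and lens, where something (probably the arm or its shadow) changes the picture; the tool never went near them. I hand the job in.

```bash
python3 -c "
from plant import ticket
print(ticket.job_done())"
```

```text
the job is handed in; nothing more can be done
None
```

The job is handed in after about 25 s of robot time: the pillar lies in the groove against the brass stop (pushed with about 5.5 N) and is clamped (11.8 N press on the button), with the gripper clear of everything; I took no close look after clamping, and the knob and lens could not be checked in the last top view.

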